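# Fit the polishing mask over the die's locating pins and clip it down

## Task

Pick up the blue polishing mask by its handle, lay it on the round steel die in the nest and slide it about with light hand pressure until its two holes drop over the die's two brass locating pins, then ease it down flat on the die face. Never drop it or force it down: the face is finished. Then swing the red-knobbed clip round to its stop over the edge of the mask, let go, and leave the other things on the bench where they are.

Things in the scene. Friction and masses are not known exactly. Their poses are not given: they have to be found in the camera images.
- mask_grip (a point): Centre of the black handle bar of the blue polishing mask (about 0.3 kg). Axes: x across the bar, y along it, z up. The bar is flat-sided, 12 mm wide (x), 60 mm long (y), 20 mm high (z), on two 10 mm posts 24 mm either side of its middle. This point is over the plate's centre, 32 mm above the plate's underside. The mask starts flat on the bench, underside at z = 0.
- mask_plate (a point): Centre of the underside of the mask's flat blue plate: 110 mm (x) by 160 mm (y), 5 mm thick, axes as mask_grip. Two 12 mm locating holes go through it on its y axis, 46 mm either side of the centre; two windows, 26 by 50 mm, lie either side of the handle. The mask fits either way round (half a turn).
- nest: Fixed steel nest: dark base plate 190 mm (x) by 270 mm (y, from -120 to +150 mm), 12 mm thick; origin under the die's nominal centre, z up. Four stop blocks (tops 42 mm high) surround a round steel die of 150 mm diameter. The die was set by hand in the play between the blocks and tightened: it cannot turn or move now, but stands up to 7 mm off nominal in x and up to 7 mm in y; this is not measured.
- nest_seat (a point): NOMINAL centre of the die's upper face, 62 mm above the bench, axes of the nest. The die's two brass pins (10 mm diameter, 9 mm above the face, 0.8 mm chamfer on top) stand on the die at y = +46 and -46 mm from its true centre, which is up to 7 mm from this point in x and in y (same shift for both pins). Seated, the mask lies flat on the face, its y along the nest's y, the pins 4 mm out of it.
- clip (a joint): Angle of the swing clip, a flat steel strap, 6 mm thick and 20 mm wide, turning about clip_post. 0: parked, pointing along the nest's +x, clear of the mask. It turns clockwise seen from above to its stop at 1.571 rad, where it points along the nest's -y and its end, 60 mm from the post axis, covers the mask's edge. Turns stiffly (about 1.5 N at the knob) and stays where left.
- clip_post (a point): Axis of the clip's upright post at the underside of the strap: at x = 0, y = +120 mm in the nest's frame, 7 mm above the die face, axes of the nest. The strap passes 2 mm over a fully seated mask and is blocked by one still standing on the pins. A screw head (8 mm radius, 5 mm high) lies on the strap here.
- clip_stub (a point): Centre of the clip's upright round red knob, 14 mm diameter, 36 mm high, standing on the strap 45 mm from the post axis. This point is half-way up the knob, 18 mm above the strap's upper face and 31 mm above the die face.
- bottle: White squeeze bottle with red cap, 60 mm diameter, 150 mm high, standing upright beyond the work; origin at the centre of its underside. A bystander.
- loupe: Small black folding magnifier lying open, about 80 by 40 mm and 12 mm high; origin under the larger disc. A bystander.
- collet: Loose aluminium nosepiece, 38 mm diameter, 46 mm high, standing upright; origin at the centre of its underside. A bystander.
- tray: Clear plastic tray of polishing sticks, 130 by 200 mm and 35 mm high; origin at the centre of its underside. A bystander.
Things that resemble listed ones, but are neither listed nor needed, are in the scene too. Several things look just like the part that bears mask_grip: the one meant starts nearest to the robot's base.

How it is judged:
On the way, in this order (a step that is already met when the one before it is completed fails the run):
1. the mask lies flat on the die face with the pins through its holes (z of mask_grip in the frame of nest_seat between 0.03 and 0.0335 m and horizontal distance between mask_grip and nest_seat below 0.0125 m and angle between the y axis of mask_grip and the y axis of nest_seat, either way round below 0.08 rad and angle between mask_grip's own z axis and vertical below 0.03 rad), for 0.2 s.
2. the clip is swung over the seated mask (value of joint clip above 1.4 rad and z of mask_grip in the frame of nest_seat below 0.0335 m), for 0.2 s.
At the end, for the whole second after the job is handed in: The mask is at rest flat on the die (handle point 30 to 33.5 mm above nest_seat, tilt under 0.03 rad), within 12.5 mm of nest_seat and 0.08 rad of the nest's y, only possible with both pins in its holes; the clip is beyond 1.40 rad over it; nothing is held (all of step 2 and z of mask_grip in the frame of nest_seat above 0.03 m and horizontal distance between mask_grip and nest_seat below 0.0125 m and angle between the y axis of mask_grip and the y axis of nest_seat, either way round below 0.08 rad and angle between mask_grip's own z axis and vertical below 0.03 rad and linear speed of mask below 0.02 m/s); the robot touches nothing.
It fails at once if the mask is pressed on the nest, die, pins or clip with more than 60 N (contact force between mask and nest above 60 N).
It fails at once if the bottle is moved more than 20 mm or tipped (distance of bottle from where it was at the start of the episode above 0.02 m or angle between bottle's own z axis and vertical above 0.3 rad).
It fails at once if the magnifier is moved more than 20 mm (distance of loupe from where it was at the start of the episode above 0.02 m).
It fails at once if the nosepiece is moved more than 20 mm or tipped (distance of collet from where it was at the start of the episode above 0.02 m or angle between collet's own z axis and vertical above 0.3 rad).
It fails at once if the tray is moved more than 20 mm (distance of tray from where it was at the start of the episode above 0.02 m).
It also fails if it takes over 72 s, if anything falls off the work surface, if the arm or the gripper's body presses on something with over 40 N, if the wrist force passes 120 N, or if a joint passes its speed limit or range.

## Robot

A 6-joint arm with a two-finger parallel gripper is mounted at the origin on the work surface. World frame = base frame: x ahead of the robot, y to its left, z up, the work surface at z = 0. Lengths are in m, angles in rad, forces in N, time in s.
With the tool pointing down it reaches from about 0.3 to 0.95 m from the base axis. Payload 3.1 kg.
Tool frame: the origin (TCP) lies midway between the tips of the shut fingers; the grasp point (between the pads) lies 19 mm behind it (env.grip_point_offset is the distance from the TCP to the grasp point, in m); z points along the fingers, y is the direction in which the jaws open and shut (so a half turn about z gives the same grasp; the last joint's range is limited). The gripper opens to 85 mm and grips with 20 to 120 N. Pads are 22 mm wide; open, the fingers measure 114 mm over their backs; the gripper's body (76 mm by 85 mm) begins 54 mm behind the grasp point. The pads swing forward as they close: fully open they stand 13 mm farther back than shut.
Start: joints at [-1.352, 0.308, 1.634, -0, 1.2, -0.07], TCP at [0.178, -0.599, 0.231] pointing down, gripper open.
Joint ranges: [-3.06, 3.06], [-0.79, 1.96], [0.05, 2.63], [-1.19, 4.34], [0.05, 2.64], [-2.94, 2.94]. Speed limits (rad/s): [2.79, 2.79, 3.14, 3.14, 3.14, 3.14].

## Interface

Orientations are given as a unit quaternion [x, y, z, w].
In Python, from station import env gives the robot as it stands. The module is installed in compiled form; this text tells all that it offers.
- The arm moves only by the tool servo_tool, never from a script. Its argument "plan" is a list of rows, each a list of 4 numbers: the shift along the world's x, y, z each as a share of 75 cm, from -1 to 1, then the turn about the world's z as a share of 45 degrees, from -1 to 1. A call has 1 to 20 rows; each row is the pose to reach, as a shift and turn from the pose measured when the call began; what a row does not reach only later rows make up. A row lasts 1/10 s, in which the tool goes at most 50 mm and 8.59 degrees, less where a joint would pass 70% of its speed; a pose out of reach is approached as far as the arm can. A call with a number of a shift or a turn outside -1 to 1 is refused whole. A call with a gripper value outside its range is refused whole. "grip" is the opening, from 0 (shut) to 1 (fully open), set as the call begins (left out, the last holds). The fingers move at their own pace and stop on an object; "force" is the grip in N (left out, the last holds). Time passes only in rows, so rows that repeat a pose let the fingers close. It gives the time, the measured TCP pose, the force and the opening at its end, in the units of the state.
- env.get_obs(): the state, without advancing time (a new reading comes with each control period).
- env.camera(name): name is "side" or "top" or "wrist"; returns a dict with "color" (400x640x3 uint8, red, green, blue), "z_map" (400x640 float32, m along the optical axis (not along the pixel's ray), 0 where there is no reading), "K" (3x3 intrinsics, pixels), "k1" (the pictures are not rectified: a ray, as slopes to the right and down, at radius r is drawn at 1 + k1 r^2 times it, then the intrinsics apply), "eye" and "attitude" of the camera in the world. Camera axes: x right, y up, looking along -z (the intrinsics and any distortion apply to the point x, -y, -z); pixel columns grow to the right and rows downward; lengths in m; the calibration is good to about 2 mm. A picture is of the moment at which its call begins.
- env.sign_off(): hands the job in, once; it reports no verdict.
The state is a dict: "clock": time; "joints": joint angles; "qvel": joint speeds; "joint_torque": joint torques, N m; "ee_pos": TCP position; "ee_rot": TCP orientation; "contact_force": force on the tool from outside, world axes, zero at the start; "wrist_torque": the same for the moment, N m; "width": finger opening in m.
Only numpy, scipy, OpenCV 4.12 (cv2) and the standard library are available. Lean on these libraries where they do the work, as an engineer would, in place of code of your own. Each camera call takes 0.05 s, during which the arm holds its last target.

## Working session

There is one attempt and no reset: what is moved stays moved. The work goes in short steps, Python scripts to look and compute and a tool call to move; the robot and the scene stay as the last step left them, time stands still between calls to the robot, and variables do not carry over. Pictures are saved under pics/ and viewed, and the job is handed in when it is done.

Besides the shell and the picture viewer there is one more tool, called after "Emit:" as a command line: name --pt "numbers of a row" for each row, then --argument value for the rest. servo_tool: Moves the arm, as the interface text tells. Its arguments: {"type":"object","properties":{"plan":{"type":"array"},"grip":{"type":"number"},"force":{"type":"number"}},"required":["plan"]}

```bash
mkdir -p pics; cat > h.py <<'E'
import numpy as np, cv2, pickle
from scipy.spatial.transform import Rotation as R
def load(n): return pickle.load(open(f'{n}.pkl','rb'))
def save(c,n): pickle.dump(c,open(f'{n}.pkl','wb'))
def rot(c):
    a=np.array(c['attitude'],float)
    return a if a.shape==(3,3) else R.from_quat(a).as_matrix()
def ray(c,u,v):
    K=np.array(c['K']); x=(u-K[0,2])/K[0,0]; y=(v-K[1,2])/K[1,1]
    xd,yd=x,y
    for _ in range(20):
        s=1+c['k1']*(x*x+y*y); x,y=xd/s,yd/s
    return rot(c)@np.array([x,-y,-1.0])
def atz(c,u,v,z):
    d=ray(c,u,v); e=np.array(c['eye']); return e+d*(z-e[2])/d[2]
def depth(c,u,v):
    z=c['z_map'][int(round(v)),int(round(u))]
    return np.array(c['eye'])+ray(c,u,v)*z
def proj(c,p):
    q=rot(c).T@(np.array(p)-np.array(c['eye'])); x,y=q[0]/-q[2],-q[1]/-q[2]
    s=1+c['k1']*(x*x+y*y); K=np.array(c['K'])
    return K[0,0]*x*s+K[0,2],K[1,1]*y*s+K[1,2]
def crop(c,n,u0,v0,u1,v1,f):
    im=c['color'][v0:v1,u0:u1][:,:,::-1]
    cv2.imwrite(f'pics/{n}.png',cv2.resize(im,None,fx=f,fy=f,interpolation=cv2.INTER_CUBIC))
E
python3 - <<'E'
from h import *
from station import env
for n in ['side','top','wrist']:
    c=env.camera(n); save(c,n+'0'); crop(c,n+'0',0,0,640,400,1.25); print(n,c['eye'],c['attitude'],c['K'],c['k1'])
print(env.get_obs(), env.grip_point_offset)
E
```

```text
side [0.01618683 1.18174524 0.91073141] [-0.12137374  0.42621879  0.85855467 -0.25785625] [[440.38194286   0.         316.7548368 ]
 [  0.         440.38194286 198.12548004]
 [  0.           0.           1.        ]] -0.11954994018799447
top [0.34855068 0.3003686  1.30445426] [-0.06110263  0.06800452  0.71062496 -0.69760592] [[453.81808187   0.         313.39887167]
 [  0.         453.81808187 200.65524706]
 [  0.           0.           1.        ]] 0.02306985584674424
wrist [ 0.25432927 -0.57614422  0.37245698] [-0.12607489  0.09483614 -0.59036426  0.79156886] [[302.92436378   0.         317.05042664]
 [  0.         302.92436378 199.52304609]
 [  0.           0.           1.        ]] -0.025212860989439024
{'clock': 0.15, 'joints': array([-1.35170374e+00,  3.08828485e-01,  1.63488749e+00, -3.56991332e-06,
        1.19974459e+00, -6.96797610e-02]), 'qvel': array([-0.00179288, -0.00239318, -0.00503292, -0.00026755, -0.00094462,
       -0.00059318]), 'joint_torque': array([ 1.94981935e-04, -4.15804553e+01, -2.77146024e+01, -7.34339233e-05,
        6.06963600e-03, -9.48806303e-06]), 'ee_pos': array([ 0.1778263 , -0.59848181,  0.23029947]), 'ee_rot': array([ 9.89593887e-01,  1.43885600e-01, -7.13656324e-05, -9.31223791e-04]), 'contact_force': array([ 0.11105558, -0.28280611, -0.36774444]), 'wrist_torque': array([ 0.02077159, -0.00661968,  0.01469083]), 'width': 0.08523264591111357} 0.0187
```

View pics/top0.png

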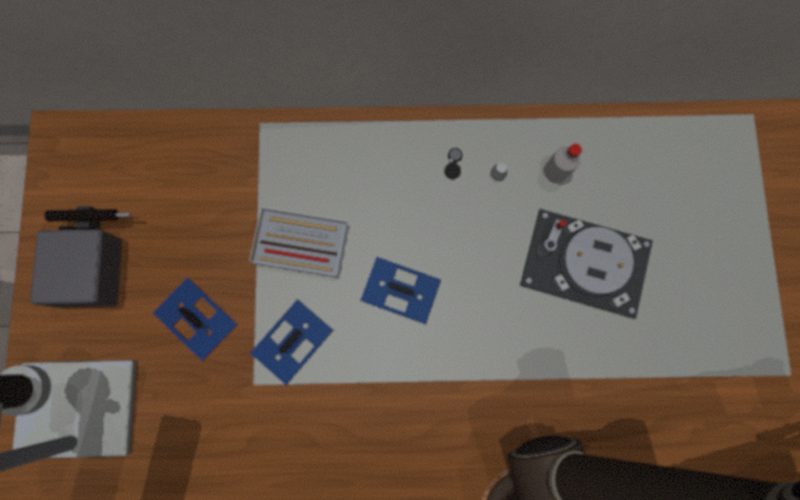

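View pics/side0.png

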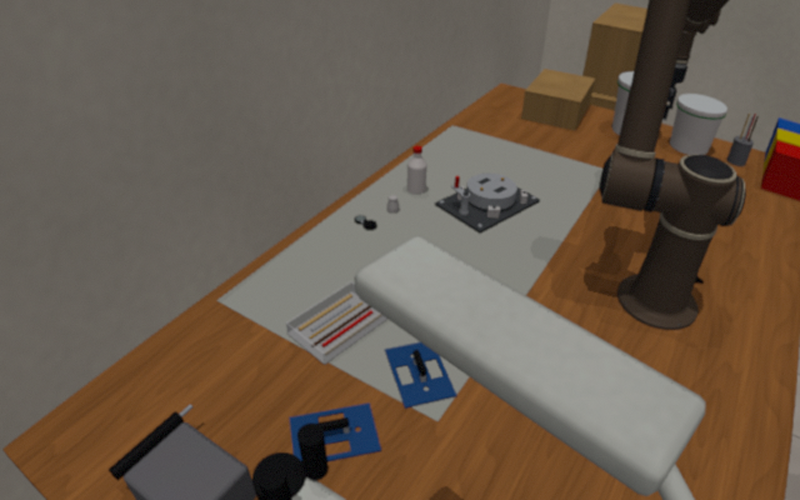

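View pics/wrist0.png

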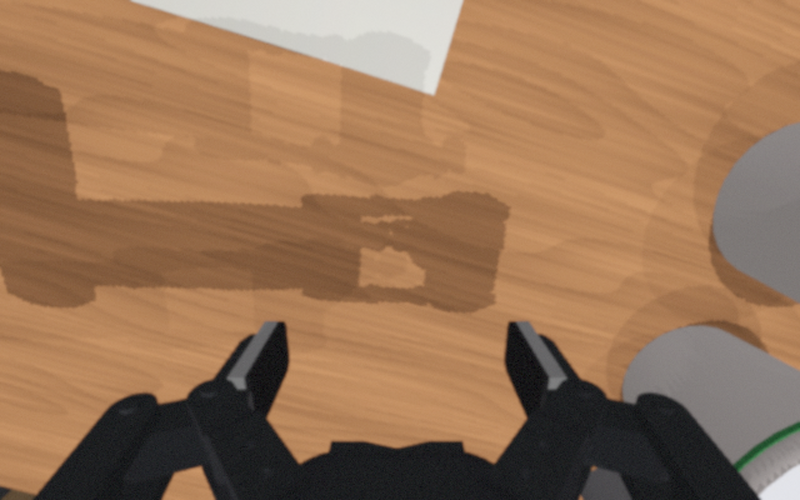

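The top view shows three blue masks with handles at about (195,318), (291,341) and (401,290) in the enlarged picture. The nest is at (590,260), with its clip knob at (561,225). I'll measure their positions and look at crops.

```bash
python3 - <<'E'
from h import *
c=load('top0')
print(R.from_matrix(rot(c)).as_matrix())
for n,u,v,z in [('A',195,318,.042),('B',291,341,.042),('C',401,290,.042),('nest',600,260,.062),('knob',561,225,.12),('bottle',575,150,.15),('collet',500,168,.046),('tray',299,242,.03)]:
    u/=1.25;v/=1.25; p=atz(c,u,v,z); print(n,p,np.hypot(p[0],p[1]),depth(c,u,v))
crop(c,'masks',110,190,370,320,3)
crop(c,'nest',400,150,540,270,5)
E
```

```text
[[-0.0192249   0.98316185 -0.18172282]
 [-0.99978287 -0.01744274  0.01140031]
 [ 0.00803861  0.18190253  0.98328371]]
A [0.43913533 0.72181967 0.042     ] 0.8449044195810145 [0.44173584 0.7339187  0.00575743]
B [0.38472177 0.51048964 0.042     ] 0.6392264909728173 [0.38473382 0.51055966 0.04157931]
C [0.49247011 0.26677105 0.042     ] 0.5600835658045082 [0.49228688 0.26681383 0.04360724]
nest [ 0.54923868 -0.1760238   0.062     ] 0.576756022909665 [ 0.5493937  -0.17639177  0.06104032]
knob [ 0.61725954 -0.07698068  0.12      ] 0.6220412844906115 [ 0.61862182 -0.07889375  0.11399512]
bottle [ 0.7742254  -0.10915942  0.15      ] 0.781882822633659 [ 0.77411747 -0.10905559  0.1502927 ]
collet [0.77198179 0.03098353 0.046     ] 0.772603304558472 [0.77127546 0.03143289 0.04809924]
tray [0.608355   0.49728111 0.03      ] 0.7857380665745098 [0.61343621 0.50113229 0.00507443]
```

View pics/masks.png

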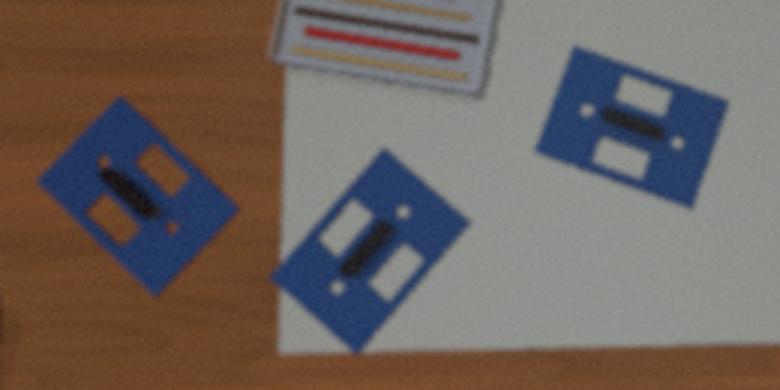

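View pics/nest.png

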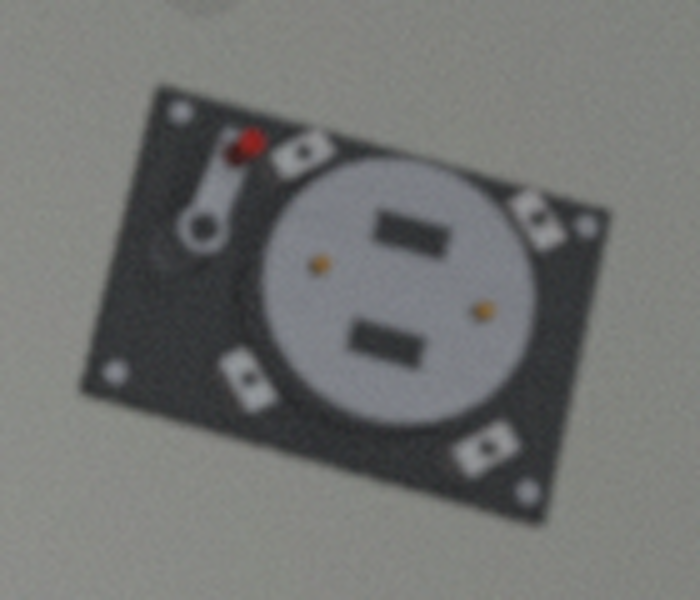

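The mask meant is C at top crop (632,122): 0.560 m from the base, against 0.639 m for B at (368,250) and 0.845 m for A at (128,193). Next I'll measure the poses of C and the nest, with the pins at crop (320,264) and (485,311).

```bash
python3 - <<'E'
from h import *
c=load('top0')
def nz(p,z): return atz(c,400+p[0]/5,150+p[1]/5,z)[:2]
cor=[nz(p,.012) for p in [(160,87),(610,210),(545,525),(82,392)]]
for p in cor: print('corner',p)
a=cor[0]-cor[1]; b=cor[3]-cor[2]; print(np.linalg.norm(a),np.linalg.norm(b),np.linalg.norm(cor[0]-cor[3]),np.linalg.norm(cor[1]-cor[2]))
y=a/np.linalg.norm(a)+b/np.linalg.norm(b); y/=np.linalg.norm(y); x=np.array([y[1],-y[0]])
ctr=np.mean(cor,0); o=ctr-0.015*y
print('nest y ang',np.degrees(np.arctan2(y[1],y[0])),'yaw x',np.degrees(np.arctan2(x[1],x[0])),'origin',o)
P=[nz(p,.069) for p in [(320,264),(485,311)]]
d=P[0]-P[1]; print('pins',P,np.linalg.norm(d),np.degrees(np.arctan2(d[1],d[0])),np.mean(P,0), 'rel', (np.mean(P,0)-o)@x,(np.mean(P,0)-o)@y)
post=nz((203,230),.075); print('post',post,(post-o)@x,(post-o)@y)
k=nz((255,141),.111);print('knob',k,(k-o)@x,(k-o)@y)
s=nz((399,292),.062);print('die ctr',s,(s-o)@x,(s-o)@y)
def mz(p,z): return atz(c,110+p[0]/3,190+p[1]/3,z)[:2]
cc=[mz(p,.005) for p in [(574,46),(728,101),(693,209),(535,151)]]
print([np.linalg.norm(cc[i]-cc[(i+1)%4]) for i in range(4)])
d=cc[0]-cc[1]+cc[3]-cc[2]; print('mask',np.mean(cc,0),np.degrees(np.arctan2(d[1],d[0])))
H=[mz(p,.005) for p in [(588,110),(678,143)]]; d=H[0]-H[1]; print('holes',np.mean(H,0),np.linalg.norm(d),np.degrees(np.arctan2(d[1],d[0])))
from station import env
o=env.get_obs(); print(R.from_quat(o['ee_rot']).as_matrix())
E
```

```text
corner [ 0.68055809 -0.0648733 ]
corner [ 0.60221991 -0.32070334]
corner [ 0.4211756  -0.26522605]
corner [ 0.50133551 -0.00818906]
0.26755537532592166 0.2692464017280804 0.18797295833593922 0.18935356372641915
nest y ang 72.82705521104961 yaw x -17.17294478895039 origin [ 0.54689343 -0.17907921]
pins [array([ 0.56345271, -0.13046028]), array([ 0.535574 , -0.2189858])] 0.09281158949305393 72.5195931420043 [ 0.54951335 -0.17472304] rel 0.0012169356732126104 0.004935512078754249
post [ 0.58260945 -0.06539348] 0.0005572350650826565 0.11916278131448724
knob [ 0.62417297 -0.08614059] 0.0463934913238303 0.11161254305567576
die ctr [ 0.54812439 -0.17537344] 8.193558833327429e-05 0.003904008549923837
[np.float64(0.1577553232216405), np.float64(0.10889284530633542), np.float64(0.1599832339919152), np.float64(0.1082076369589856)]
mask [0.49644939 0.2658247 ] 68.95437984280379
holes [0.49623274 0.2653086 ] 0.09180199525871473 68.72151737396065
[[ 9.58593858e-01  2.84776487e-01 -4.09225374e-04]
 [ 2.84776753e-01 -9.58592134e-01  1.82252977e-03]
 [ 1.26733400e-04 -1.86360372e-03 -9.99998255e-01]]
```

Emit:
servo_tool --pt "0.32 0.8 0.04 1" --pt "0.32 0.8 0.04 1" --pt "0.32 0.8 0.04 1" --pt "0.32 0.8 0.04 1" --pt "0.32 0.8 0.04 1" --pt "0.32 0.8 0.04 1" --pt "0.32 0.8 0.04 1" --pt "0.32 0.8 0.04 1" --pt "0.32 0.8 0.04 1" --pt "0.32 0.8 0.04 1" --pt "0.32 0.8 0.04 1" --pt "0.32 0.8 0.04 1" --pt "0.32 0.8 0.04 1" --pt "0.32 0.8 0.04 1" --pt "0.32 0.8 0.04 1" --grip 1 --force 60

```text
clock: 1.65
ee_pos: [0.4176, 0.0025, 0.26]
ee_rot: [0.858, 0.513, -0.001, -0.001]
contact_force: [-0.5, -0.1, -0.0]
width: 0.0854
```

Emit:
servo_tool --pt "0.105 0.351 -0.1 0.158" --pt "0.105 0.351 -0.1 0.158" --pt "0.105 0.351 -0.1 0.158" --pt "0.105 0.351 -0.1 0.158" --pt "0.105 0.351 -0.1 0.158" --pt "0.105 0.351 -0.1 0.158" --pt "0.105 0.351 -0.1 0.158" --pt "0.105 0.351 -0.1 0.158"

```text
clock: 2.45
ee_pos: [0.4963, 0.264, 0.1841]
ee_rot: [0.825, 0.565, -0.002, -0.001]
contact_force: [0.1, -0.6, 0.1]
width: 0.0853
```

```bash
python3 - <<'E'
from h import *
from station import env
c=env.camera('wrist'); save(c,'w1'); crop(c,'w1',0,0,640,400,1.25)
o=env.get_obs(); m=R.from_quat(o['ee_rot']).as_matrix(); print(o['ee_pos'],np.degrees(np.arctan2(m[1,1],m[0,1])))
E
```

```text
[0.49631622 0.26357449 0.18461576] -21.22490825267855
```

View pics/w1.png

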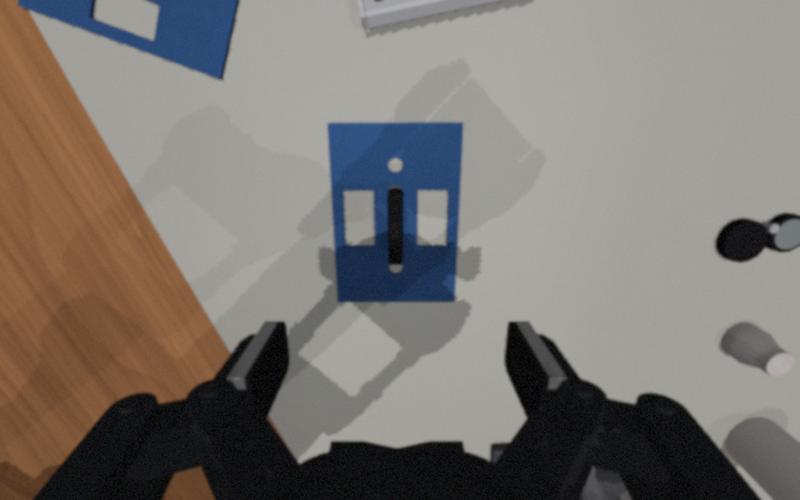

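The wrist picture shows mask C upright in view, with the bar at about (396,226) and plate corners at (328,124), (463,124), (455,300) and (338,301). I'll check its position and yaw from those.

```bash
python3 - <<'E'
from h import *
c=load('w1')
f=lambda u,v,z: atz(c,u/1.25,v/1.25,z)[:2]
cc=[f(*p,.005) for p in [(328,124),(463,124),(455,300),(338,301)]]
print([np.linalg.norm(cc[i]-cc[(i+1)%4]) for i in range(4)])
d=cc[0]-cc[3]+cc[1]-cc[2]; print(np.mean(cc,0),np.degrees(np.arctan2(d[1],d[0])))
t=[f(396,188,.042),f(396,264,.042)]; d=t[0]-t[1]; print('bar',np.mean(t,0),np.linalg.norm(d),np.degrees(np.arctan2(d[1],d[0])))
E
```

```text
[np.float64(0.10903842679808655), np.float64(0.1566271614526113), np.float64(0.10962382474105745), np.float64(0.1577893928884774)]
[0.49601676 0.26568231] 69.12769331029901
bar [0.49696019 0.26778471] 0.06091422093910803 68.81874106928777
```

Emit:
servo_tool --pt "0 0.003 -0.1 0.003" --pt "0 0.003 -0.19 0.003" --pt "0 0.003 -0.19 0.003" --pt "0 0.003 -0.225 0.003" --pt "0 0.003 -0.225 0.003" --pt "0 0.003 -0.225 0.003" --pt "0 0.003 -0.225 0.003"

```text
clock: 3.2
ee_pos: [0.4986, 0.2658, 0.0184]
ee_rot: [0.825, 0.565, 0.0, -0.0]
contact_force: [-0.2, 0.2, 0.1]
width: 0.0853
```

Emit:
servo_tool --pt "0 0 0 0" --pt "0 0 0 0" --pt "0 0 0 0" --pt "0 0 0 0" --pt "0 0 0 0" --pt "0 0 0 0" --pt "0 0 0 0" --pt "0 0 0 0" --grip 0 --force 60

```text
clock: 4.0
ee_pos: [0.4981, 0.2661, 0.0188]
ee_rot: [0.825, 0.565, -0.0, -0.0]
contact_force: [-3.3, 0.4, 5.4]
width: 0.0105
```

Emit:
servo_tool --pt "0 0 0.03 0" --pt "0 0 0.06 0" --pt "0 0 0.16 0" --pt "0 0 0.16 0" --pt "0 0 0.16 0" --pt "0 0 0.16 0" --pt "0 0 0.16 0" --pt "0 0 0.16 0"

```text
clock: 4.8
ee_pos: [0.496, 0.2652, 0.1357]
ee_rot: [0.825, 0.565, -0.003, -0.001]
contact_force: [0.3, -0.2, -3.4]
width: 0.0104
```

```bash
python3 - <<'E'
from h import *
from station import env
c=env.camera('wrist'); save(c,'w2'); crop(c,'w2',0,0,640,400,1.25)
o=env.get_obs(); m=R.from_quat(o['ee_rot']).as_matrix(); print(o['ee_pos'],np.degrees(np.arctan2(m[1,1],m[0,1])),o['contact_force'],o['wrist_torque'],o['width'])
E
```

```text
[0.49643384 0.26535356 0.13615134] -21.17080702603163 [ 0.95156857 -0.39632781 -3.06620416] [ 0.024371   -0.00731851 -0.00684121] 0.010806542591989219
```

View pics/w2.png

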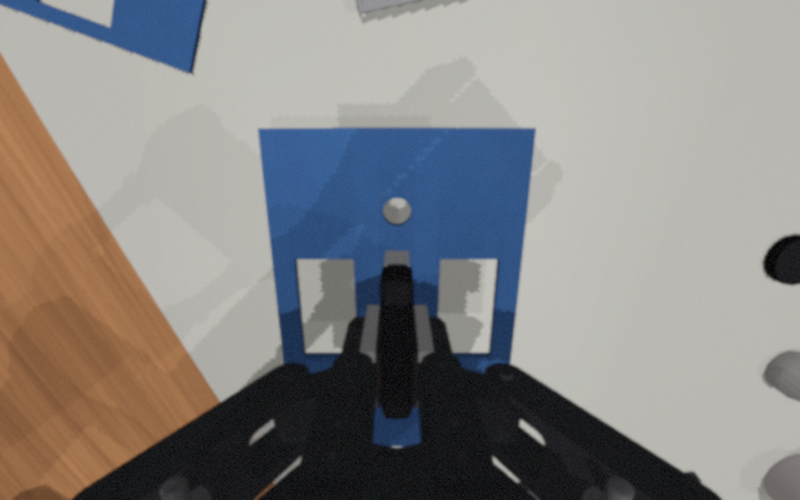

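The mask is held level. Its far corners are at (260,129) and (534,129), the far hole at (397,210), and the force reads about 3 N down, which is the mask's weight. Next I'll work out the mask's offset in the hand.

```bash
python3 - <<'E'
from h import *
c=load('w2')
for zt in (.1222,.1235):
    f=lambda u,v,z: atz(c,u/1.25,v/1.25,z)[:2]
    a,b,h=[f(u,v,zt) for u,v in [(260,129),(534,129),(397,211)]]
    x=b-a; w=np.linalg.norm(x); x/=w; y=np.array([-x[1],x[0]])
    print(w, 'yaw y',np.degrees(np.arctan2(y[1],y[0])),'ctr',(a+b)/2-.08*y, h-.046*y)
print(depth(c,300/1.25,180/1.25),depth(c,500/1.25,180/1.25),depth(c,397/1.25,150/1.25))
E
```

```text
0.10784715542150543 yaw y 68.84267217217187 ctr [0.49550792 0.2637065 ] [0.49594307 0.26461478]
0.10694577559112382 yaw y 68.84267217217189 ctr [0.49551622 0.26372029] [0.49605029 0.264886  ]
[0.48012246 0.33391591 0.12200117] [0.55657008 0.30434413 0.12180452] [0.52147618 0.33062586 0.12143431]
```

Emit:
servo_tool --pt "0.01 -0.05 0.085 0.085" --pt "0.02 -0.11 0.085 0.085" --pt "0.071 -0.587 0.085 0.085" --pt "0.071 -0.587 0.085 0.085" --pt "0.071 -0.587 0.085 0.085" --pt "0.071 -0.587 0.085 0.085" --pt "0.071 -0.587 0.085 0.085" --pt "0.071 -0.587 0.085 0.085" --pt "0.071 -0.587 0.085 0.085" --pt "0.071 -0.587 0.085 0.085" --pt "0.071 -0.587 0.085 0.085" --pt "0.071 -0.587 0.085 0.085" --pt "0.071 -0.587 0.085 0.085" --pt "0.071 -0.587 0.085 0.085"

```text
clock: 6.25
ee_pos: [0.5494, -0.1734, 0.1994]
ee_rot: [0.805, 0.593, -0.003, -0.001]
contact_force: [0.6, -0.1, -3.5]
width: 0.0112
```

```bash
python3 - <<'E'
from h import *
from station import env
c=env.camera('wrist'); save(c,'w3'); crop(c,'w3',0,0,640,400,1.25)
o=env.get_obs(); m=R.from_quat(o['ee_rot']).as_matrix(); print(o['ee_pos'],np.degrees(np.arctan2(m[1,1],m[0,1])),o['contact_force'],o['wrist_torque'],o['width'])
E
```

```text
[ 0.54956111 -0.17351267  0.1996426 ] -17.24265391980493 [ 0.73479672  0.2747609  -3.8434116 ] [ 0.05611432  0.04707979 -0.01143534] 0.010542851223813692
```

View pics/w3.png

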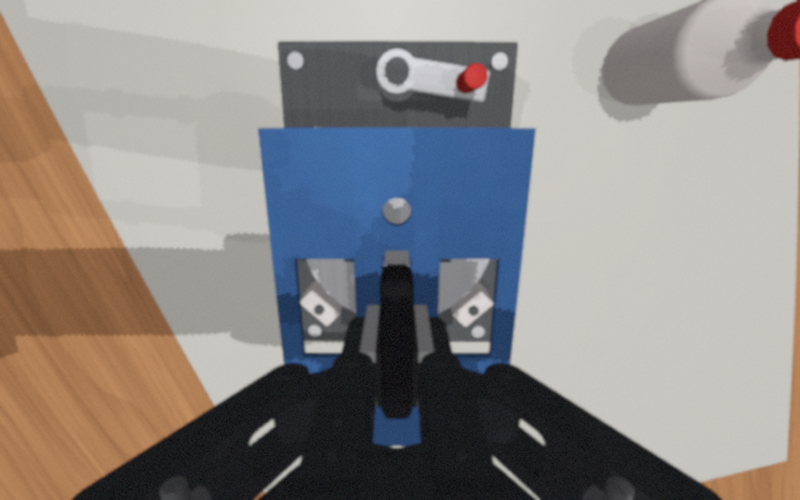

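Hovering above the nest, the mask edges are parallel with the base plate's edges, whose corner bolts are at (295,60) and (499,61). I'll go lower and look at the +y pin through the hole.

Emit:
servo_tool --pt "0 -0.0016 -0.05 0" --pt "0 -0.0016 -0.1 0" --pt "0 -0.0016 -0.131 0" --pt "0 -0.0016 -0.131 0" --pt "0 -0.0016 -0.131 0" --pt "0 -0.0016 -0.131 0"

```text
clock: 6.9
ee_pos: [0.5516, -0.175, 0.1036]
ee_rot: [0.805, 0.593, -0.001, 0.001]
contact_force: [0.3, -0.9, -4.0]
width: 0.0111
```

```bash
python3 - <<'E'
from h import *
from station import env
for n in ('wrist','side','top'):
    c=env.camera(n); save(c,n+'4')
crop(load('wrist4'),'w4',200,20,440,200,3.3)
u,v=proj(load('side4'),(.5495,-.175,.09)); print(u,v); u=int(u);v=int(v)
crop(load('side4'),'s4',u-70,v-50,u+70,v+50,5.5)
o=env.get_obs(); m=R.from_quat(o['ee_rot']).as_matrix(); print(o['ee_pos'],np.degrees(np.arctan2(m[1,1],m[0,1])),o['contact_force'],o['wrist_torque'],o['width'])
E
```

```text
393.11315814180347 141.2567746039036
[ 0.55116832 -0.17521448  0.10349878] -17.227932307844174 [ 0.57743326 -0.18321893 -3.78355096] [-0.01128519 -0.01695839  0.03383801] 0.0106769987534708
```

View pics/w4.png

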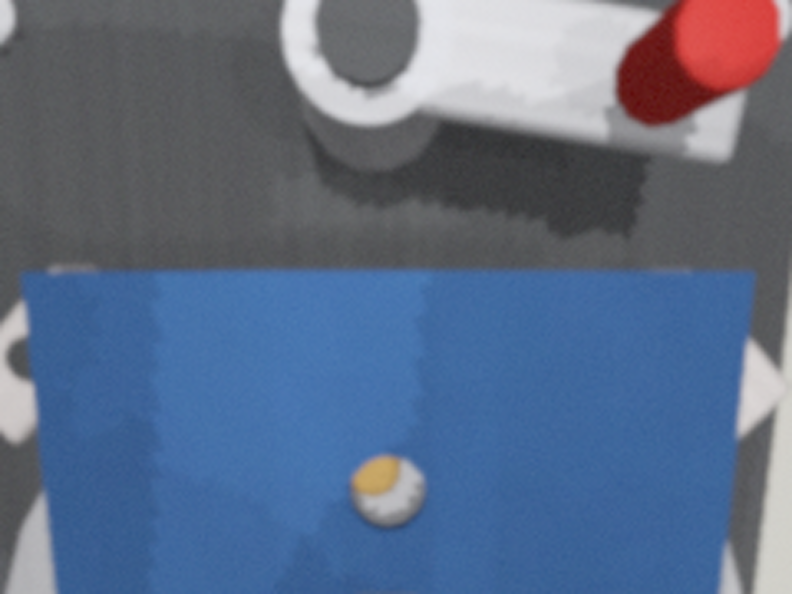

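View pics/s4.png

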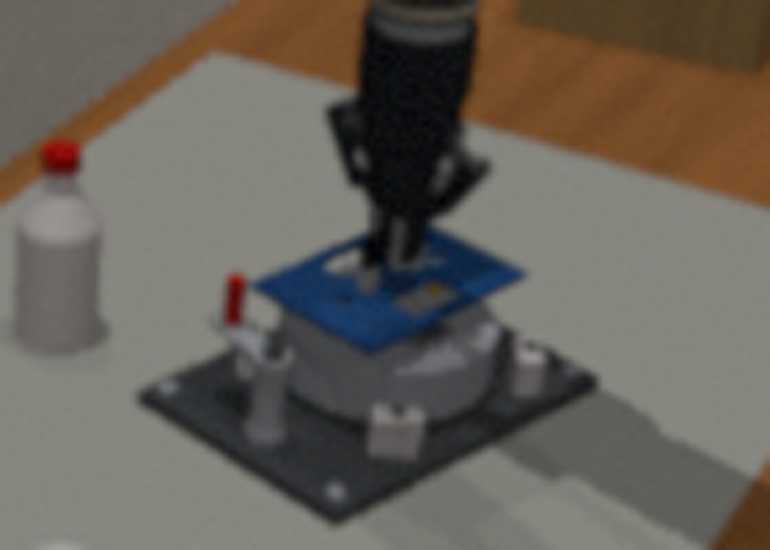

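```bash
python3 - <<'E'
from h import *
c=load('wrist4'); print('eye',c['eye'])
crop(c,'w4b',290,140,350,190,13)
g=lambda u,v,z: atz(c,200+u/3.3,20+v/3.3,z)[:2]
yh=np.array([np.cos(np.radians(72.75)),np.sin(np.radians(72.75))]); xh=np.array([yh[1],-yh[0]])
h=g(389,490,.0897); p=g(375,468,.071)
print('hole',h,'pin',p,'mask ctr',h-.046*yh,'die',p-.046*yh,'diff in nest x,y', (p-h)@xh,(p-h)@yh)
a,b=g(22,271,.0897),g(755,271,.0897); print(np.linalg.norm(a-b)); d=b-a; print('yaw',np.degrees(np.arctan2(d[1],d[0]))+90,'ctr',(a+b)/2-.08*yh)
E
```

```text
eye [ 0.57499419 -0.09826091  0.24561167]
hole [ 0.56525599 -0.13160641] pin [ 0.56289245 -0.13108257] mask ctr [ 0.55161507 -0.17553733] die [ 0.54925153 -0.17501349] diff in nest x,y -0.0024125689398959978 -0.0002006093417309588
0.10944165430174228
yaw 72.80976231357548 ctr [ 0.5513287  -0.17606046]
```

View pics/w4b.png

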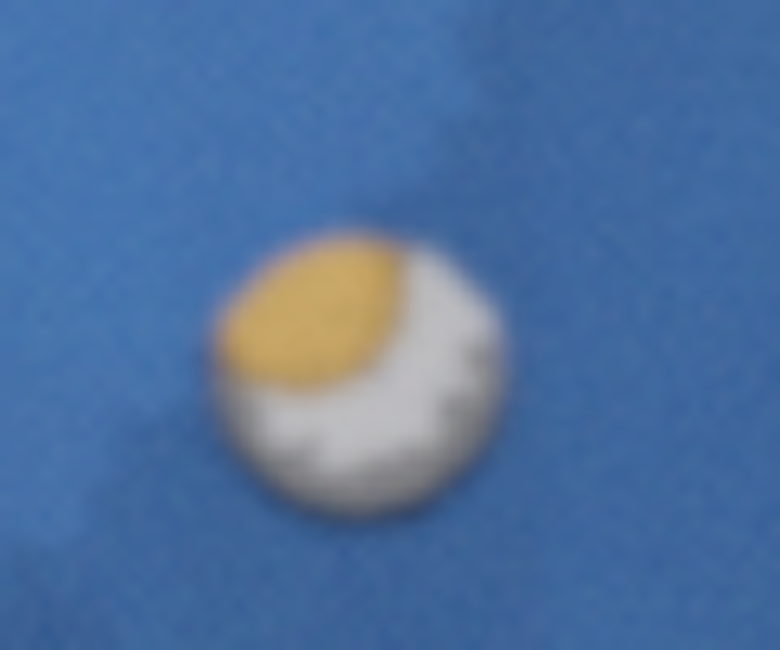

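Emit:
servo_tool --pt "-0.003 0.001 0 0" --pt "-0.003 0.001 0 0" --pt "-0.003 0.001 0 0" --pt "-0.003 0.001 0 0"

```text
clock: 7.45
ee_pos: [0.5489, -0.1745, 0.1036]
ee_rot: [0.805, 0.593, -0.002, 0.001]
contact_force: [-1.1, -0.6, -3.5]
width: 0.0109
```

```bash
python3 - <<'E'
from h import *
from station import env
c=env.camera('wrist'); save(c,'wrist5'); crop(c,'w5b',290,140,350,190,13)
o=env.get_obs(); m=R.from_quat(o['ee_rot']).as_matrix(); print(o['ee_pos'],np.degrees(np.arctan2(m[1,1],m[0,1])),o['contact_force'],o['wrist_torque'])
E
```

```text
[ 0.5488167  -0.17448647  0.10348887] -17.236036799166506 [-0.1985549   0.0529161  -3.06719441] [0.05521051 0.00144886 0.0631499 ]
```

View pics/w5b.png

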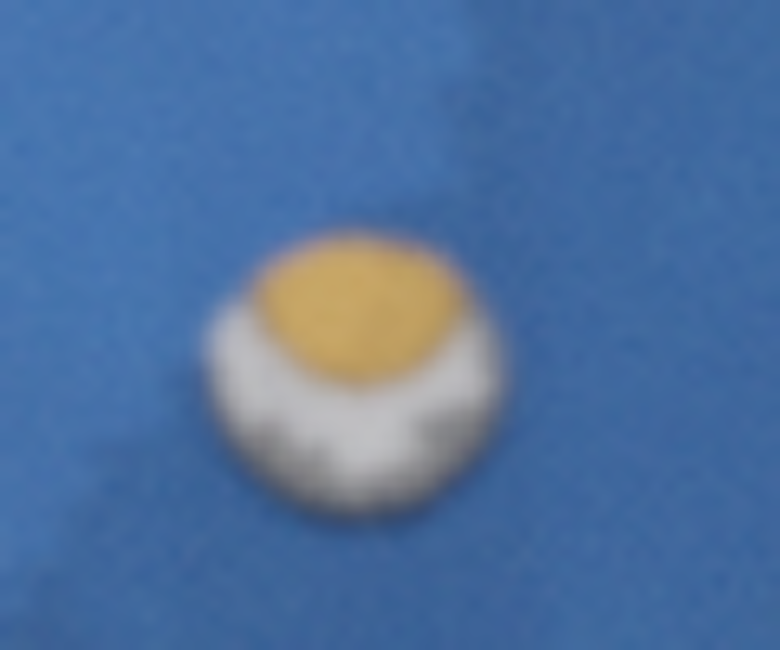

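```bash
python3 - <<'E'
from h import *
c=load('wrist5')
yh=np.array([np.cos(np.radians(72.75)),np.sin(np.radians(72.75))]); xh=np.array([yh[1],-yh[0]])
for zt in(.0887,.0897,.0907):
  h=atz(c,317.7,168.8,zt)[:2]
  q=atz(c,317.7,169.6,.071)[:2]+.005*yh   # near edge +r
  print((q-h)@xh,(q-h)@yh)
E
```

```text
4.91500456075434e-05 0.0005579451817316372
5.189699592197624e-05 0.0003341059451922264
5.464394623640911e-05 0.00011026670865281552
```

Emit:
servo_tool --pt "0 0 -0.005 0" --pt "0 0 -0.01 0" --pt "0 0 -0.014 0" --pt "0 0 -0.014 0" --pt "0 0 -0.014 0"

```text
clock: 8.0
ee_pos: [0.5486, -0.1744, 0.0926]
ee_rot: [0.805, 0.593, -0.002, 0.0]
contact_force: [-0.3, -0.0, -3.0]
width: 0.0107
```

```bash
python3 - <<'E'
from h import *
from station import env
c=env.camera('wrist'); save(c,'wrist6'); crop(c,'w6b',290,140,350,190,13)
o=env.get_obs(); m=R.from_quat(o['ee_rot']).as_matrix(); print(o['ee_pos'],np.degrees(np.arctan2(m[1,1],m[0,1])),o['contact_force'],o['wrist_torque'])
E
```

```text
[ 0.54884984 -0.17445784  0.09286376] -17.228055916406962 [ 0.05483961 -0.27678238 -4.28521046] [ 0.03375777 -0.07351475 -0.01886956]
```

View pics/w6b.png

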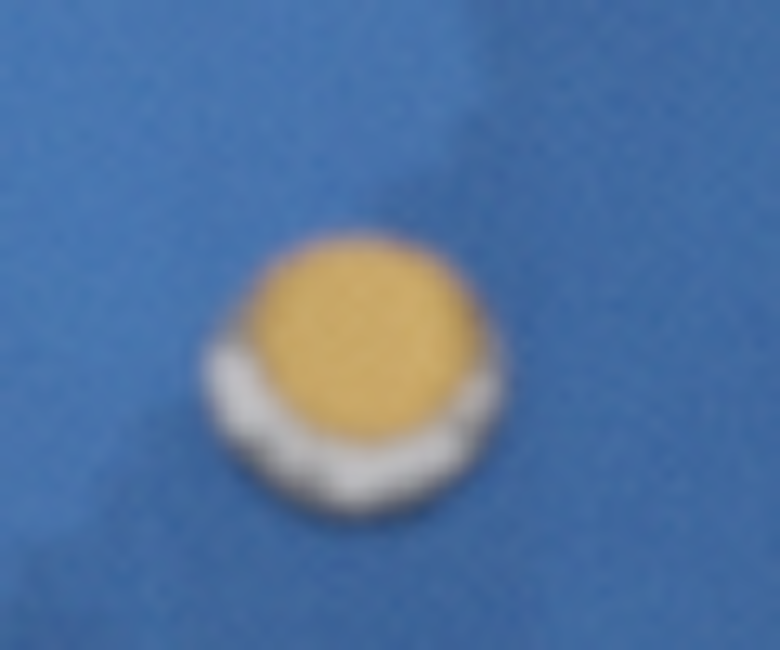

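The pin now sits centred in the hole in x, with only the expected parallax in y. I'll ease the mask down in small steps and watch the force.

Emit:
servo_tool --pt "0 0 -0.0015 0" --pt "0 0 -0.003 0" --pt "0 0 -0.0045 0" --pt "0 0 -0.006 0" --pt "0 0 -0.0075 0" --pt "0 0 -0.0075 0"

```text
clock: 8.65
ee_pos: [0.5487, -0.1744, 0.087]
ee_rot: [0.805, 0.593, -0.002, 0.0]
contact_force: [-0.3, 0.2, -3.8]
width: 0.0108
```

Emit:
servo_tool --pt "0 0 -0.001 0" --pt "0 0 -0.002 0" --pt "0 0 -0.003 0" --pt "0 0 -0.004 0" --pt "0 0 -0.005 0" --pt "0 0 -0.005 0"

```text
clock: 9.25
ee_pos: [0.5485, -0.1743, 0.0831]
ee_rot: [0.805, 0.593, -0.002, 0.0]
contact_force: [-0.4, 0.1, -3.4]
width: 0.0109
```

Emit:
servo_tool --pt "0 0 -0.0008 0" --pt "0 0 -0.0016 0" --pt "0 0 -0.0024 0" --pt "0 0 -0.0032 0" --pt "0 0 -0.0032 0" --pt "0 0 -0.0032 0"

```text
clock: 9.85
ee_pos: [0.5486, -0.1744, 0.0808]
ee_rot: [0.805, 0.593, -0.002, 0.0]
contact_force: [-1.4, -0.4, -2.2]
width: 0.0108
```

```bash
python3 - <<'E'
from h import *
from station import env
c=env.camera('wrist'); save(c,'wrist7'); crop(c,'w7',220,100,420,220,4)
o=env.get_obs(); m=R.from_quat(o['ee_rot']).as_matrix(); print(o['ee_pos'],np.degrees(np.arctan2(m[1,1],m[0,1])),o['contact_force'],o['wrist_torque'])
E
```

```text
[ 0.54852647 -0.17440793  0.08079946] -17.232738173068412 [-0.68854434 -0.33353102 -3.40073204] [0.04195365 0.10904061 0.07016868]
```

View pics/w7.png

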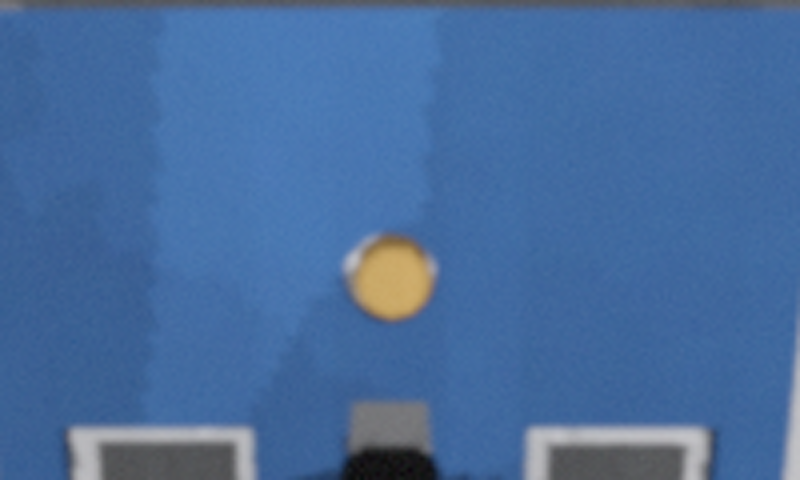

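The pin has come through the hole, now at (392,278) in the crop. I'll keep easing down until the die carries the weight.

Emit:
servo_tool --pt "0 0 -0.0005 0" --pt "0 0 -0.001 0" --pt "0 0 -0.0015 0" --pt "0 0 -0.002 0" --pt "0 0 -0.002 0"

```text
clock: 10.4
ee_pos: [0.5486, -0.1744, 0.0807]
ee_rot: [0.805, 0.593, -0.002, 0.0]
contact_force: [-4.0, 1.3, 7.6]
width: 0.0107
```

Emit:
servo_tool --pt "0 0 0 0" --pt "0 0 0 0" --pt "0 0 0 0" --pt "0 0 0 0" --grip 0.6

```text
clock: 10.8
ee_pos: [0.5488, -0.1745, 0.0807]
ee_rot: [0.805, 0.593, -0.002, 0.0]
contact_force: [0.4, 0.6, 0.2]
width: 0.0512
```

Emit:
servo_tool --pt "0 0 0.04 0" --pt "0 0 0.1 0" --pt "0 0 0.16 0" --pt "0 0 0.16 0" --pt "0 0 0.16 0"

```text
clock: 11.3
ee_pos: [0.55, -0.1749, 0.2024]
ee_rot: [0.805, 0.593, -0.001, 0.002]
contact_force: [-0.1, 0.6, -0.3]
width: 0.0509
```

```bash
python3 - <<'E'
from h import *
from station import env
for n in ('wrist','top','side'):
    c=env.camera(n); save(c,n+'8')
crop(load('wrist8'),'w8',0,0,640,400,1.25)
u,v=proj(load('side8'),(.5495,-.175,.09)); u=int(u);v=int(v)
crop(load('side8'),'s8',u-70,v-50,u+70,v+50,5.5)
o=env.get_obs(); m=R.from_quat(o['ee_rot']).as_matrix(); print(o['clock'],o['ee_pos'],np.degrees(np.arctan2(m[1,1],m[0,1])),o['contact_force'],o['joints'])
E
```

```text
11.45 [ 0.54736626 -0.17390069  0.19857516] -17.229472608354328 [0.90598053 0.52177336 0.43981827] [-0.38156691  0.24828106  1.78059124 -0.00374507  1.11800051 -0.0792167 ]
```

View pics/w8.png

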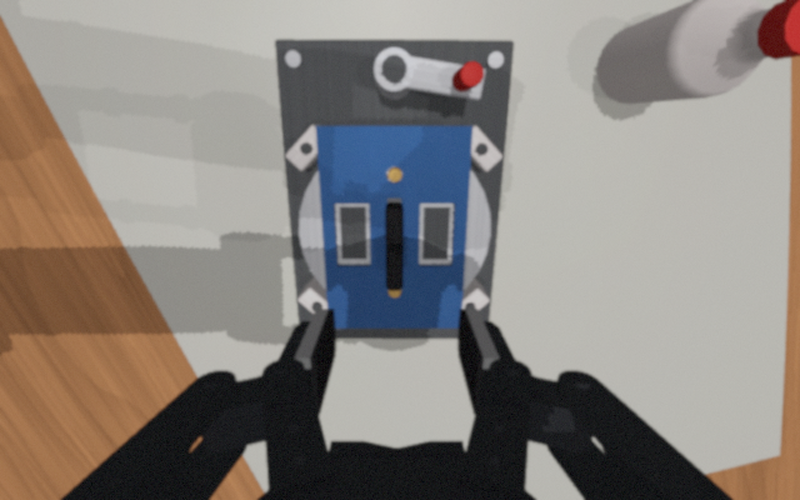

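View pics/s8.png

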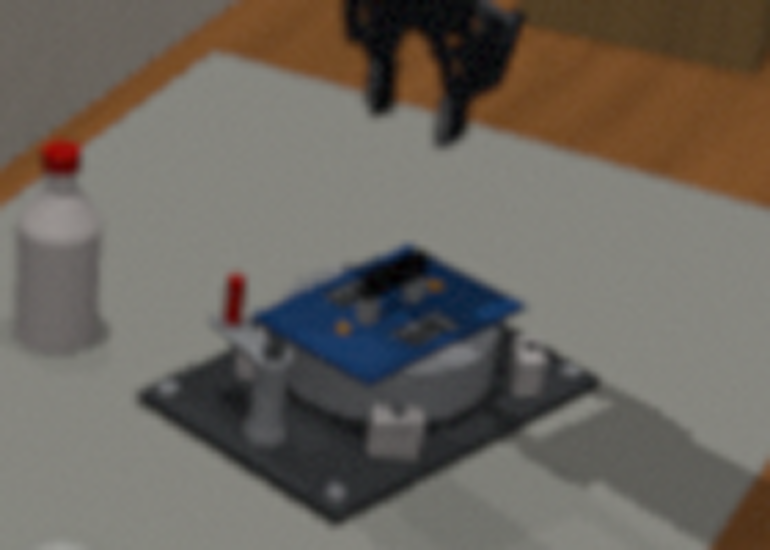

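Both pins show through the mask at (394,174) and (394,293), and it lies flat with its windows over the die pockets. Next is the clip: ring at (394,69), knob top at (470,73). I'll measure the knob more exactly.

```bash
python3 - <<'E'
from h import *
c=load('wrist8'); crop(c,'w8k',280,20,420,80,5.5)
t=load('top8'); u,v=proj(t,(.62,-.085,.111)); print(u,v); u=int(u);v=int(v); crop(t,'t8k',u-30,v-22,u+30,v+22,13); print(u-30,v-22)
# mask checks
for uu,vv in [(330,140),(460,140),(345,320),(450,320),(394,240)]:
    print(depth(c,uu/1.25,vv/1.25))
E
```

```text
450.69132205580684 179.71404608085575
420 157
[ 0.52589707 -0.09492999  0.06617494]
[ 0.61385828 -0.1222097   0.06607654]
[ 0.4878529  -0.23300635  0.06616684]
[ 0.57076307 -0.25798578  0.06769749]
[ 0.55066843 -0.16796677  0.10423615]
```

View pics/w8k.png

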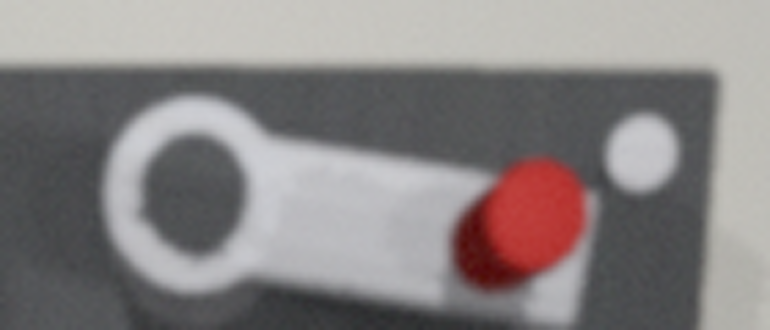

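View pics/t8k.png

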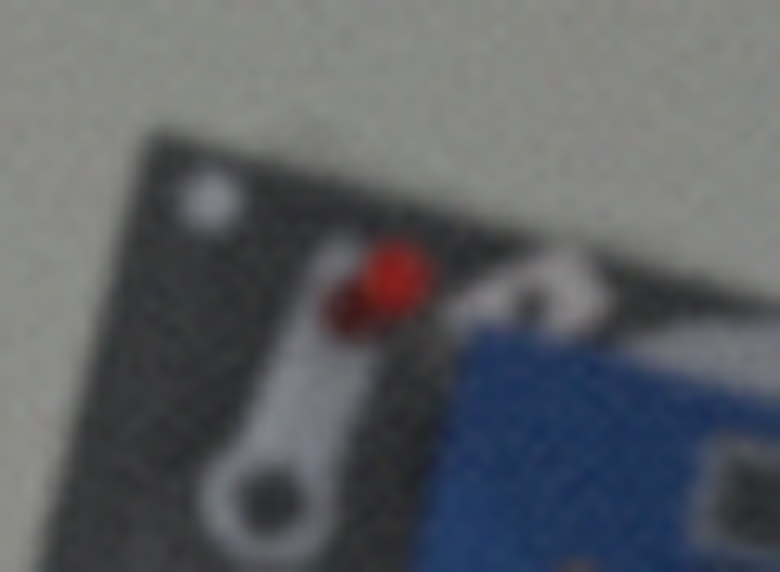

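```bash
python3 - <<'E'
from h import *
w=load('wrist8'); t=load('top8')
yh=np.array([np.cos(np.radians(72.75)),np.sin(np.radians(72.75))]); xh=np.array([yh[1],-yh[0]])
kw=atz(w,280+536/5.5,20+215/5.5,.111); pw=atz(w,280+194/5.5,20+194/5.5,.075)
kt=atz(t,420+397/13,157+280/13,.111); pt=atz(t,420+270/13,157+497/13,.075)
for n,k,p in(('w',kw,pw),('t',kt,pt)):
    d=k[:2]-p[:2]; print(n,k,p,np.linalg.norm(d),'clip ang',-np.degrees(np.arctan2(d@yh,d@xh)))
p=(pw+pt)[:2]/2
a0=np.radians(8)
for a in (a0,0.4,.7,1.0,1.3,1.5,1.571,1.6):
    print(a,p+.045*(np.cos(a)*xh-np.sin(a)*yh))
E
```

```text
w [ 0.62267602 -0.08515614  0.111     ] [ 0.58261143 -0.06552308  0.075     ] 0.04461645758796733 clip ang 8.856473046549127
t [ 0.62325874 -0.08482775  0.111     ] [ 0.58476405 -0.0660121   0.075     ] 0.042847054239289785 clip ang 8.79872418034641
0.13962634015954636 [ 0.62438822 -0.08496318]
0.4 [ 0.61807462 -0.09479417]
0.7 [ 0.60796084 -0.10365976]
1.0 [ 0.59567882 -0.10914056]
1.3 [ 0.58232567 -0.11074697]
1.5 [ 0.57341679 -0.10957978]
1.571 [ 0.57033462 -0.10874077]
1.6 [ 0.56909419 -0.10833551]
```

Emit:
servo_tool --pt "0.101 0.118 0 1" --pt "0.101 0.118 0 1" --pt "0.101 0.118 0 1" --pt "0.101 0.118 0 1" --pt "0.101 0.118 0 1" --pt "0.101 0.118 0 1"

```text
clock: 12.05
ee_pos: [0.6218, -0.0847, 0.1957]
ee_rot: [0.515, 0.857, -0.004, -0.002]
contact_force: [0.3, -0.8, -0.1]
width: 0.0513
```

Emit:
servo_tool --pt "0 0 0 0.8" --pt "0 0 0 0.8" --pt "0 0 0 0.8" --pt "0 0 0 0.8" --pt "0 0 0 0.8" --pt "0 0 0 0.8" --pt "0 0 0 0.8"

```text
clock: 12.75
ee_pos: [0.6208, -0.0845, 0.1938]
ee_rot: [0.225, 0.974, -0.005, -0.003]
contact_force: [0.7, -0.8, 0.4]
width: 0.0509
```

```bash
python3 - <<'E'
from h import *
from station import env
c=env.camera('wrist'); save(c,'wrist9'); crop(c,'w9',0,0,640,400,1.25)
o=env.get_obs(); m=R.from_quat(o['ee_rot']).as_matrix(); print(o['clock'],o['ee_pos'],np.degrees(np.arctan2(m[1,1],m[0,1])),o['contact_force'],o['joints'])
E
```

```text
12.8 [ 0.62105834 -0.0845341   0.19430111] 63.969504188031216 [-0.12314929  0.01015645  0.11853628] [-0.20017323  0.34993745  1.65683613 -0.00990615  1.13959054 -1.31247819]
```

View pics/w9.png

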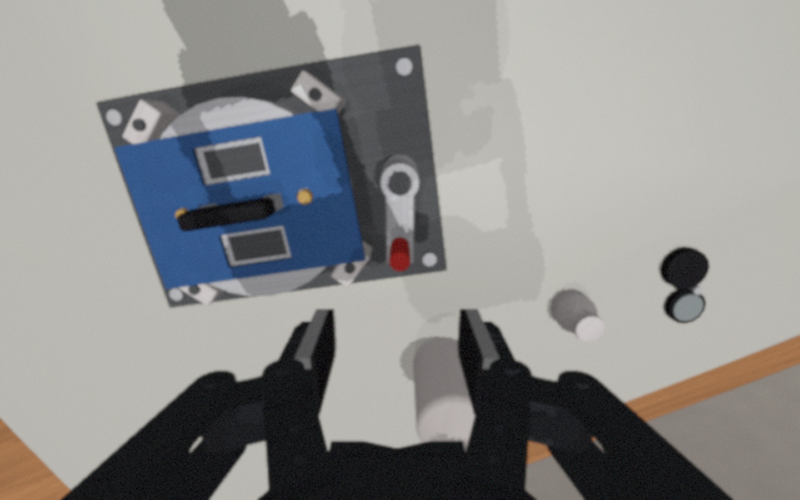

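The clip points straight down the picture with the knob at (400,255), midway between the jaws. I'll descend and grip it lightly.

Emit:
servo_tool --pt "0.002 -0.001 -0.05 0" --pt "0.002 -0.001 -0.1 0" --pt "0.002 -0.001 -0.148 0" --pt "0.002 -0.001 -0.148 0" --pt "0.002 -0.001 -0.148 0" --pt "0.002 -0.001 -0.148 0"

```text
clock: 13.4
ee_pos: [0.6245, -0.0857, 0.0856]
ee_rot: [0.225, 0.974, -0.005, -0.0]
contact_force: [0.6, -0.7, 0.1]
width: 0.0512
```

Emit:
servo_tool --pt "0 0 0 0" --pt "0 0 0 0" --pt "0 0 0 0" --pt "0 0 0 0" --pt "0 0 0 0" --pt "0 0 0 0" --grip 0 --force 20

```text
clock: 14.0
ee_pos: [0.6261, -0.086, 0.0877]
ee_rot: [0.225, 0.974, -0.004, 0.002]
contact_force: [-0.1, 0.1, 6.9]
width: 0.0129
```

```bash
python3 - <<'E'
import numpy as np
p=np.array([.583,-.0655]); v=np.array([.6261,-.086])-p
for th in range(5,46,5):
    a=-np.radians(th); M=np.array([[np.cos(a),-np.sin(a)],[np.sin(a),np.cos(a)]])
    d=(M@v-v)/.75; print(th,d.round(4),round(-th/45,3))
E
```

```text
5 [-0.0026 -0.0049] -0.111
10 [-0.0056 -0.0096] -0.222
15 [-0.009  -0.0139] -0.333
20 [-0.0128 -0.018 ] -0.444
25 [-0.0169 -0.0217] -0.556
30 [-0.0214 -0.0251] -0.667
35 [-0.0261 -0.028 ] -0.778
40 [-0.031  -0.0305] -0.889
45 [-0.0362 -0.0326] -1.0
```

Emit:
servo_tool --pt "-0.0026 -0.0049 0 -0.111" --pt "-0.0056 -0.0096 0 -0.222" --pt "-0.009 -0.0139 0 -0.333" --pt "-0.0128 -0.018 0 -0.444" --pt "-0.0169 -0.0217 0 -0.556" --pt "-0.0214 -0.0251 0 -0.667" --pt "-0.0261 -0.028 0 -0.778" --pt "-0.031 -0.0305 0 -0.889" --pt "-0.0362 -0.0326 0 -1" --pt "-0.0362 -0.0326 0 -1"

```text
clock: 15.0
ee_pos: [0.5982, -0.1106, 0.0878]
ee_rot: [0.581, 0.814, -0.005, -0.001]
contact_force: [-0.6, 0.2, 1.3]
width: 0.0128
```

```bash
python3 - <<'E'
from h import *
from station import env
o=env.get_obs(); m=R.from_quat(o['ee_rot']).as_matrix(); print(o['clock'],o['ee_pos'],np.degrees(np.arctan2(m[1,1],m[0,1])),o['contact_force'],o['wrist_torque'],o['width'])
c=env.camera('wrist'); save(c,'wrist10'); crop(c,'w10',0,0,640,400,1.25)
p=np.array([.583,-.0655]); v=o['ee_pos'][:2]-p; print(np.linalg.norm(v))
for th in range(5,46,5):
    a=-np.radians(th); M=np.array([[np.cos(a),-np.sin(a)],[np.sin(a),np.cos(a)]])
    d=(M@v-v)/.75; print(th,d.round(4),round(-th/45,3))
E
```

```text
15.0 [ 0.59824123 -0.11061583  0.08782888] 18.952416533178987 [-0.60558421  0.20455075  1.28893302] [-0.04256124  0.14620497 -0.02807712] 0.012847061371515223
0.047620725281228994
5 [-0.0053 -0.0015] -0.111
10 [-0.0108 -0.0026] -0.222
15 [-0.0163 -0.0032] -0.333
20 [-0.0218 -0.0033] -0.444
25 [-0.0273 -0.003 ] -0.556
30 [-0.0328 -0.0021] -0.667
35 [-0.0382 -0.0008] -0.778
40 [-0.0434  0.001 ] -0.889
45 [-0.0485  0.0032] -1.0
```

View pics/w10.png

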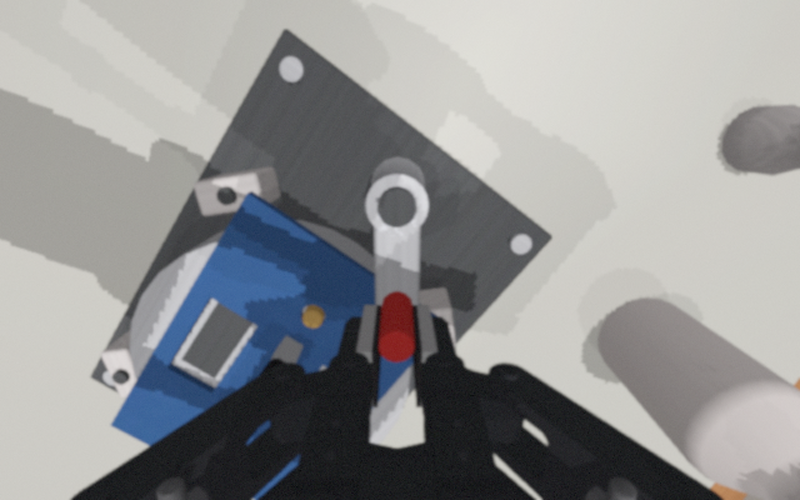

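The strap has followed and points down the picture between the jaws. I'll finish the swing to the stop.

Emit:
servo_tool --pt "-0.0053 -0.0015 0 -0.111" --pt "-0.0108 -0.0026 0 -0.222" --pt "-0.0163 -0.0032 0 -0.333" --pt "-0.0218 -0.0033 0 -0.444" --pt "-0.0273 -0.003 0 -0.556" --pt "-0.0328 -0.0021 0 -0.667" --pt "-0.0382 -0.0008 0 -0.778" --pt "-0.0395 -0.0004 0 -0.805" --pt "-0.0395 -0.0004 0 -0.805"

```text
clock: 15.95
ee_pos: [0.5687, -0.1112, 0.0879]
ee_rot: [0.804, 0.595, -0.005, -0.002]
contact_force: [-1.0, -2.3, 1.1]
width: 0.013
```

```bash
python3 - <<'E'
from h import *
from station import env
o=env.get_obs(); m=R.from_quat(o['ee_rot']).as_matrix(); print(o['clock'],o['ee_pos'],np.degrees(np.arctan2(m[1,1],m[0,1])),o['contact_force'],o['wrist_torque'],o['width'])
c=env.camera('wrist'); save(c,'wrist11'); crop(c,'w11',0,0,640,400,1.25)
E
```

```text
15.95 [ 0.56865219 -0.11116939  0.087877  ] -17.04292851488394 [-1.00427586 -2.32917112  1.14935952] [-0.32748828  0.12425144  0.0193224 ] 0.01304198934082135
```

View pics/w11.png

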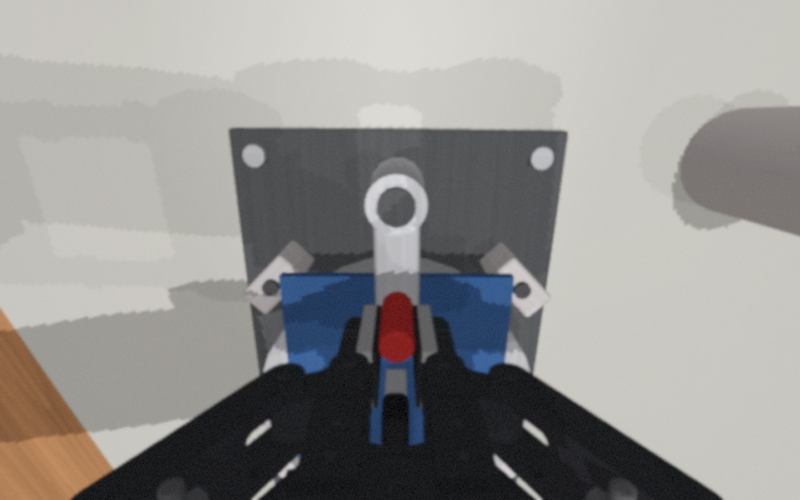

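The strap lies over the mask edge, perpendicular to the nest edge and so at its stop. I'll open and withdraw straight up.

Emit:
servo_tool --pt "0 0 0 0" --pt "0 0 0 0" --pt "0 0 0 0" --pt "0 0 0 0" --pt "0 0 0 0" --grip 0.5

```text
clock: 16.5
ee_pos: [0.5687, -0.1111, 0.0878]
ee_rot: [0.804, 0.595, -0.005, -0.002]
contact_force: [0.1, 1.0, 0.1]
width: 0.0427
```

Emit:
servo_tool --pt "0 0 0.03 0" --pt "0 0 0.09 0" --pt "0 0 0.15 0" --pt "0 0 0.2 0" --pt "0 0 0.2 0" --pt "0 0 0.2 0" --pt "0 0 0.2 0"

```text
clock: 17.2
ee_pos: [0.5675, -0.1107, 0.2362]
ee_rot: [0.804, 0.595, -0.006, -0.003]
contact_force: [-0.3, 0.1, -0.7]
width: 0.0428
```

```bash
python3 - <<'E'
from h import *
from station import env
for n in ('wrist','top'):
    c=env.camera(n); save(c,n+'12'); crop(c,n+'12',0,0,640,400,1.25)
o=env.get_obs(); print(o['clock'],o['ee_pos'],o['contact_force'],o['width'])
c=load('wrist12')
yh=np.array([np.cos(np.radians(72.75)),np.sin(np.radians(72.75))]);xh=np.array([yh[1],-yh[0]])
for q in [(0,75,.111),(0,120,.075)]:
    print(proj(c,tuple(np.array([.5469,-.1791])+xh*q[0]/1e3+yh*q[1]/1e3)+(q[2],)))
E
```

```text
17.3 [ 0.56724836 -0.11062314  0.23546042] [ 0.11003689 -0.212795    0.23844465] 0.04267537338151057
(np.float64(319.45234389214625), np.float64(186.62592495383524))
(np.float64(319.87821082631297), np.float64(132.47240598732967))
```

View pics/wrist12.png

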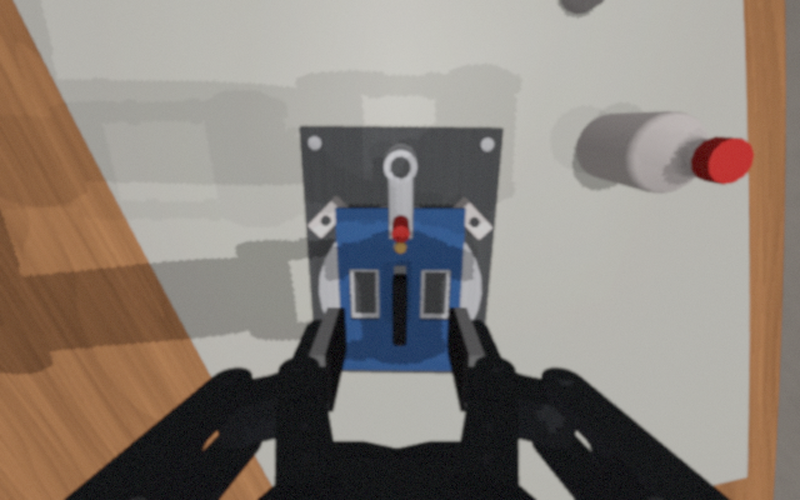

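View pics/top12.png

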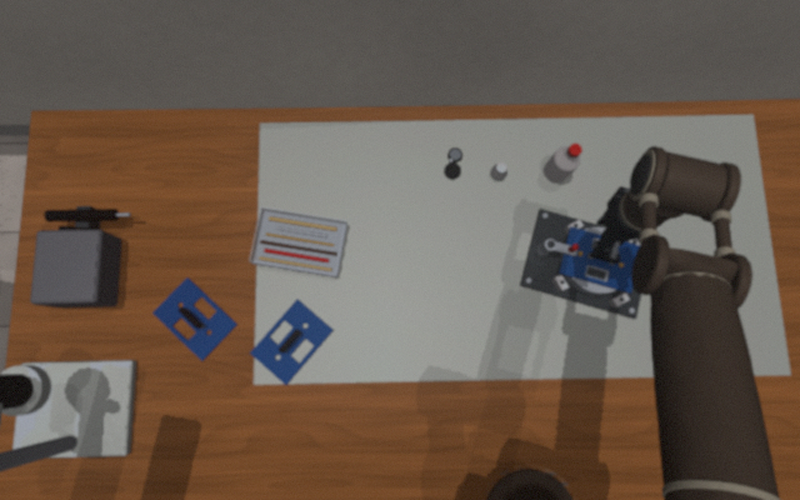

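The wrist picture shows the strap pointing straight along -y, with the post ring at (400,165) and knob at (400,232). Those are the pixels expected for 1.571 rad. The mask is flat with a pin showing at (400,247), and the bottle, magnifier, nosepiece and tray are where they started. The hand is clear, so I'll hand the job in.

```bash
python3 -c "
from station import env
print(env.sign_off()); print(env.get_obs()['clock'])"
```

```text
the job is handed in; nothing more can be done
None
the job is handed in; nothing more can be done
```

The blue mask is seated flat on the die with both pins through its holes, and the clip is swung over its edge to the stop. I handed the job in at about 17 s, and sign-off reports no verdict.

- **Mask:** I took the one nearest the base, 0.56 m away. With the mask held just over the die I sighted the +y pin through its hole and moved 2.5 mm to line it up. It then went down without catching, so no sliding search was needed. The end readings of each lowering move showed no more than about 11 N on the die (limit 60 N).
- **Clip:** I gripped the knob lightly and swung it along its arc. It had started about 9° past the nominal parked angle.
- **Last checks:**
  - After I let go, both pins showed through the holes, and the depth readings put the plate top at 66–68 mm (67 mm when seated).
  - The last wrist view shows the clip's post and knob where they should be at 1.571 rad.
  - The bottle, magnifier, nosepiece and tray look unmoved in the top picture, and the gripper is open and clear.
- **Disagreements:** The arm reached positions 2–4 mm off the commanded height and about 2 mm off in x, which I corrected by measuring. The reported finger opening was about 1 mm under the true widths.

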